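Put away the abrasives at the glass-cutting bench

ROBOT

A 6-joint arm with a two-finger parallel gripper is mounted at the origin on the work surface. World frame = base frame: x ahead of the robot, y to its left, z up, the work surface at z = 0. Lengths are in m, angles in rad, forces in N, time in s.
With the tool pointing down it reaches from about 0.35 to 0.85 m from the base axis. Payload 8.1 kg.
Tool frame: the origin (TCP) lies midway between the tips of the shut fingers; the grasp point (between the pads) lies 19 mm behind it; z points along the fingers, y is the line along which they close (so a half turn about z gives the same grasp; the last joint's range is limited). The gripper opens to 85 mm and grips with 20 to 120 N. Pads are 22 mm wide; open, the fingers measure 114 mm over their backs; the gripper's body (76 mm by 85 mm) begins 54 mm behind the grasp point. The pads swing forward as they close: fully open they stand 13 mm farther back than shut.
Start: joints at [-1.319, 0.13, 1.488, -0, 1.523, -0.085], TCP at [0.198, -0.566, 0.231] pointing down, gripper open.
Joint ranges: [-2.96, 2.96], [-0.89, 2.26], [0.02, 2.5], [-1.34, 4.48], [0, 2.73], [-2.66, 2.66]. Speed limits (rad/s): [2.39, 2.39, 2.79, 3.14, 3.14, 3.14].

INTERFACE

Orientations are given as a unit quaternion [x, y, z, w].
In Python, from station import r gives the robot as it stands. The module is installed in compiled form; this text tells all that it offers.
- The arm moves only by the tool carry_out, never from a script. Its argument "plan" is a list of rows, each a list of 2 entries, a list of its own where there are three numbers: the shift along the world's x, y, z in m, then the turn about the world's z in degrees. A call has 1 to 8 rows; each row is the pose to reach, as a shift and turn from the pose commanded when the call began; what a row does not reach only later rows make up. A row lasts 1/8 s, in which the tool goes at most 62.5 mm and 10.7 degrees, less where a joint would pass 70% of its speed; a pose out of reach is approached as far as the arm can. A call with a gripper value outside its range is refused whole. "fingers" is the closure, from -1 (fully open) to 1 (shut), set as the call begins (left out, the last holds). The fingers move at their own pace and stop on an object; "squeeze" is the grip in N (left out, the last holds). Time passes only in rows, so rows that repeat a pose let the fingers close. It gives the time, the measured TCP pose, the force, the opening and the grip force at its end, in the units of the state.
- r.sense(): the state, without advancing time (a new reading comes with each control period).
- r.camera(name): name is "side" or "top" or "wrist"; returns a dict with "frame" (400x640x3 uint8, blue, green, red), "range_z" (400x640 float32, m along the optical axis (not along the pixel's ray), 0 where there is no reading), "fx", "fy", "cx", "cy" (pixels), "R" (3x3) and "t" (3): a world point X has camera coordinates R X + t. Camera axes: x right, y down, z forward; pixel columns grow to the right and rows downward; lengths in m; the calibration is good to about 2 mm. A picture is of the moment at which its call begins.
- r.sign_off(): hands the job in; it is judged then, once.
Trained networks look in the newest picture that a camera, given by its name, has taken for a name from the list of things; names that differ only in an ending like _2 or _b are one class to them, and where a whole thing is asked for, a point or a joint stands for the part that bears it (a point fixed in the world has none). Each returns a list of dicts, best first, with "confidence" (0 to 1); they miss things now and then, are a little off and sometimes report something else, mostly with a low value. They report only what shows in the picture. A call takes as long as a camera call. They do not tell look-alikes from the thing itself.
- r.search_frame(name, camera): "at" ([x, y, z] in m, in world coordinates, good to about 4 mm: the middle of the surface that is visible of it).
- r.masks_of(name, camera): "pixels" (400x640 bool, what is visible of it).
- r.tip_of(name, camera): "at" ([x, y, z] in m, in world coordinates, good to about 4 mm: a listed point, or the origin of a listed thing).
The state is a dict: "time_s": time; "qpos": joint angles; "qd": joint speeds; "tau": joint torques, N m; "position": TCP position; "eef_rot": TCP orientation; "force": force on the tool from outside, world axes, zero at the start; "ft_torque": the same for the moment, N m; "finger_gap": finger opening in m; "finger_force": force on a finger pad.
Only numpy, scipy, OpenCV 4.12 (cv2) and the standard library are available. Lean on these libraries where they do the work, as an engineer would, in place of code of your own. Each camera call takes 0.05 s, during which the arm holds its last target. There are 200 camera calls.

TASK

Take apart the stack of abrasives on the bench and put each piece away in the plywood rest cut to its own outline, lying flat on the floor of the recess: the small spindle collar first, then the round wheel and the square lap block in either order, and the long dressing stone last. Set the pieces down, do not drop them, and do not knock over or push away the drinking glass.

Things in the scene. Friction and masses are not known exactly. Their poses are not given: they have to be found in the camera images.
- stone: Long rectangular off-white dressing stone, 130 x 60 x 26 mm (x, y, z), 0.4 kg, lying flat at the bottom of the stack. Origin: centre of its underside, z up, x along its length. On its top, about 34 mm either side of its middle along x, lie the wheel and the lap block, side by side.
- wheel: Round grey grinding wheel, solid disc 54 mm in diameter and 26 mm thick, with a small steel hub drawn on its top face, lying flat on one end of the stone. Origin: centre of its underside, z up along its axis.
- lap: Square dark steel lap block, 46 x 46 x 26 mm with a brighter top face, lying flat on the other end of the stone, its sides within 0.12 rad of parallel to the stone's. Origin: centre of its underside, z up, x and y square to its sides.
- collar: Small round brass spindle collar, 32 mm in diameter and 26 mm high, a dark bore drawn on its top (solid, not open). It lies on top of the wheel or of the lap block, whichever is at the +x end of the stone. Origin: centre of its underside, z up along its axis.
- rest_stone: Fixed plywood rest for the stone: rectangular recess 150 x 80 mm (x, y) inside a rim 8 mm wide. The recess floor is 3 mm above the bench, the rim's top 8 mm above the bench. Origin: centre of its underside on the bench, z up, x along its length.
- rest_wheel: Fixed plywood rest for the wheel: the larger round recess, 72 mm in diameter, rim 8 mm wide; floor 3 mm and rim top 8 mm above the bench. Origin: centre of its underside on the bench, z up.
- rest_lap: Fixed plywood rest for the lap block: square recess 62 x 62 mm, rim 8 mm wide; floor 3 mm and rim top 8 mm above the bench. Origin: centre of its underside on the bench, z up, x and y square to its sides. The block goes in only roughly parallel to the sides.
- rest_collar: Fixed plywood rest for the collar: the smaller round recess, 48 mm in diameter, rim 8 mm wide; floor 3 mm and rim top 8 mm above the bench. Origin: centre of its underside on the bench, z up.
- tumbler: Clear drinking glass, 72 mm across the rim and 90 mm tall, standing upright on the bench beyond the rests, towards the far left (+x, +y). Origin: centre of its underside. Leave it alone.
Things that resemble listed ones, but are neither listed nor needed, are in the scene too. What is shaped like the lap but orange is not meant.

How it is judged:
On the way, in this order (a step that is already met when the one before it is completed fails the run):
1. the collar lies flat in its rest, released (horizontal distance between collar and rest_collar below 0.0145 m and z of collar in the frame of rest_collar between 0.0005 and 0.0065 m and angle between collar's own z axis and vertical below 0.08 rad and contact force between the fingers and collar below 0.2 N), for 0.2 s.
2. the wheel and the lap block both lie flat in their rests, released (horizontal distance between wheel and rest_wheel below 0.0145 m and z of wheel in the frame of rest_wheel between 0.0005 and 0.0065 m and angle between each of wheel, lap's own z axis and vertical below 0.08 rad and contact force between the fingers and wheel below 0.2 N and horizontal distance between lap and rest_lap below 0.0145 m and z of lap in the frame of rest_lap between 0.0005 and 0.0065 m and contact force between the fingers and lap below 0.2 N), for 0.2 s.
3. the stone lies flat in its rest, released (horizontal distance between stone and rest_stone below 0.0145 m and z of stone in the frame of rest_stone between 0.0005 and 0.0065 m and angle between stone's own z axis and vertical below 0.08 rad and contact force between the fingers and stone below 0.2 N), for 0.2 s.
At the end, for the whole second after the job is handed in: Collar, wheel, lap block and stone each lie flat (within 0.08 rad) on the floor of their own rest (underside 0.5 to 6.5 mm above the rest's underside, centre within 14.5 mm of the rest's centre), released and at rest; the glass stands upright within 30 mm of where it was (all of step 1 and all of step 2 and all of step 3 and linear speed of each of collar, wheel, lap, stone below 0.02 m/s and distance of tumbler from where it was at the start of the episode below 0.03 m and angle between tumbler's own z axis and vertical below 0.15 rad); the robot touches nothing.
It fails at once if the collar is dropped (moving faster than 0.7 m/s while no finger touches it) (linear speed of collar above 0.7 m/s and contact force between the fingers and collar below 0.01 N).
It fails at once if the wheel is dropped (moving faster than 0.7 m/s while no finger touches it) (linear speed of wheel above 0.7 m/s and contact force between the fingers and wheel below 0.01 N).
It fails at once if the lap is dropped (moving faster than 0.7 m/s while no finger touches it) (linear speed of lap above 0.7 m/s and contact force between the fingers and lap below 0.01 N).
It fails at once if the stone is dropped (moving faster than 0.7 m/s while no finger touches it) (linear speed of stone above 0.7 m/s and contact force between the fingers and stone below 0.01 N).
It fails at once if the drinking glass is pushed more than 30 mm or tipped (distance of tumbler from where it was at the start of the episode above 0.03 m or angle between tumbler's own z axis and vertical above 0.4 rad).
It also fails if it takes over 120 s, if anything falls off the work surface, if the arm or the gripper's body presses on something with over 40 N, if the wrist force passes 120 N, or if a joint passes its speed limit or range.

## Working session

There is one attempt and no reset: what is moved stays moved. The work goes in short steps, Python scripts to look and compute and a tool call to move; the robot and the scene stay as the last step left them, time stands still between calls to the robot, and variables do not carry over. Pictures are saved under pics/ and viewed, at most 18 in all, crops included, and the job is handed in when it is done.

Besides the shell and the picture viewer there is one more tool, called after "Request:" by a JSON object that holds its "op" and its "data". carry_out: Moves the arm, as the interface text tells. Its arguments: {"type":"object","properties":{"plan":{"type":"array"},"fingers":{"type":"number"},"squeeze":{"type":"number"}},"required":["plan"]}

```bash
mkdir -p pics
cat > h.py <<'E'
import numpy as np, cv2
from station import r
def cloud(c):
    z=c["range_z"]; v,u=np.indices(z.shape)
    P=np.stack([(u-c["cx"])/c["fx"]*z,(v-c["cy"])/c["fy"]*z,z],-1)
    return (P-np.array(c["t"]))@np.array(c["R"])   # R^T (P-t)
def proj(c,X):
    p=np.array(c["R"])@np.array(X)+np.array(c["t"]); return (p[0]/p[2]*c["fx"]+c["cx"],p[1]/p[2]*c["fy"]+c["cy"])
E
python3 - <<'E'
from h import *
s=r.sense(); print(s["position"],s["eef_rot"],s["finger_gap"])
for cam in ["top","side"]:
    c=r.camera(cam); im=c["frame"].copy()
    cv2.imwrite(f"pics/{cam}0.png",im)
    P=cloud(c)
    for n in "stone wheel lap collar rest_stone rest_wheel rest_lap rest_collar tumbler".split():
        for d in r.search_frame(n,cam)[:3]:
            print(cam,n,round(d["confidence"],2),np.round(d["at"],3),np.round(proj(c,d["at"])))
E
```

```text
[ 0.19815822 -0.56574407  0.23022902] [ 9.85855317e-01  1.67595958e-01 -6.14229534e-05 -9.40990375e-04] 0.0851878353225895
top stone 0.83 [ 0.497 -0.318  0.026] [419. 199.]
top stone 0.38 [ 0.536 -0.33   0.053] [426. 182.]
top wheel 0.81 [ 0.538 -0.332  0.053] [427. 181.]
top lap 0.86 [ 0.487 -0.433  0.028] [467. 202.]
top lap 0.78 [ 0.448 -0.225  0.024] [381. 220.]
top lap 0.71 [ 0.369 -0.406  0.026] [457. 252.]
top collar 0.63 [ 0.534 -0.337  0.079] [433. 182.]
top rest_stone 0.81 [0.508 0.309 0.002] [158. 201.]
top rest_stone 0.45 [0.657 0.195 0.049] [200. 135.]
top rest_wheel 0.8 [ 0.653 -0.005  0.008] [287. 138.]
top rest_lap 0.87 [0.486 0.077 0.001] [255. 208.]
top rest_collar 0.57 [ 0.498 -0.075  0.005] [317. 201.]
top rest_collar 0.25 [0.51  0.307 0.001] [159. 200.]
top tumbler 0.98 [0.659 0.196 0.049] [199. 135.]
top tumbler 0.53 [ 0.497 -0.077  0.005] [318. 202.]
side stone 0.83 [ 0.495 -0.308  0.018] [359. 166.]
side stone 0.54 [0.647 0.201 0.065] [198. 233.]
side wheel 0.5 [ 0.527 -0.312  0.044] [349. 155.]
side lap 0.73 [ 0.464 -0.313  0.044] [371. 158.]
side lap 0.69 [ 0.475 -0.433  0.032] [380. 146.]
side lap 0.59 [ 0.445 -0.214  0.018] [364. 183.]
side rest_stone 0.64 [0.5   0.314 0.001] [231. 317.]
side rest_wheel 0.82 [ 0.651 -0.    -0.001] [253. 213.]
side rest_lap 0.83 [0.482 0.081 0.002] [301. 246.]
side rest_collar 0.81 [ 0.493 -0.07   0.009] [325. 209.]
side tumbler 0.67 [0.645 0.201 0.065] [199. 234.]
```

View pics/top0.png

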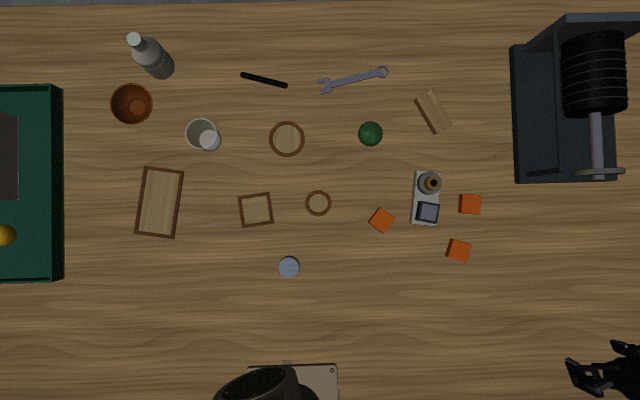

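View pics/side0.png

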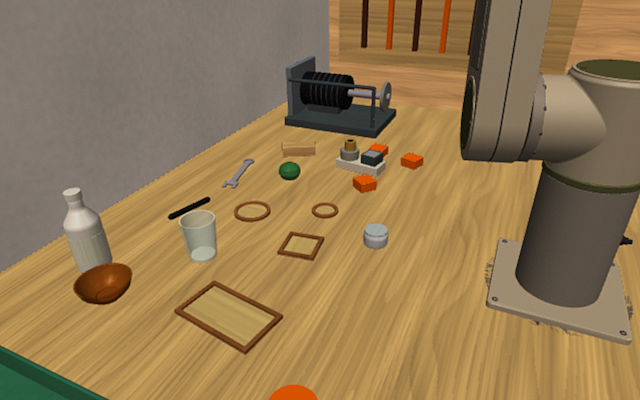

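The top view shows the stack at about (427,198): the collar sits on the wheel at the +x (upper) end, with the lap at (428,212). Three orange decoy blocks surround it. The rests are at (318,203), (287,139), (256,209) and (159,202), and the glass is at (203,134). Next I'll measure precisely with depth.

```bash
cat >> h.py <<'E'
def rects(c,roi,z0,z1,minn=15):
    """min-area rectangles of the point groups with z in (z0,z1), xy in roi: centre, size, angle deg"""
    P=cloud(c); x0,x1,y0,y1=roi
    m=((P[...,2]>z0)&(P[...,2]<z1)&(P[...,0]>x0)&(P[...,0]<x1)&(P[...,1]>y0)&(P[...,1]<y1)&(c["range_z"]>0)).astype(np.uint8)
    n,l=cv2.connectedComponents(m); out=[]
    for i in range(1,n):
        Q=P[l==i]
        if len(Q)<minn: continue
        (cx,cy),(w,h),a=cv2.minAreaRect((Q[:,:2]*1000).astype(np.float32))
        out.append((len(Q),np.round([cx,cy,w,h,a],1),np.round(Q.mean(0)*1000,1)))
    return out
E
python3 - <<'E'
from h import *
c=r.camera("top"); S=(.40,.60,-.40,-.25)
for z0,z1 in [(.015,.034),(.042,.06),(.068,.09)]:
    print(z0); [print(x) for x in rects(c,S,z0,z1)]
print("around");[print(x) for x in rects(c,(.3,.75,-.5,-.15),.012,.1)]
print("rests");[print(x) for x in rects(c,(.38,.75,-.14,.42),.0045,.02)]
# rests by colour (dark brown rim)
hsv=cv2.cvtColor(c["frame"],cv2.COLOR_BGR2HSV); P=cloud(c)
for n in ["rest_stone","rest_wheel","rest_lap","rest_collar"]:
    d=r.masks_of(n,"top")[0]; m=d["pixels"]; Q=P[m]
    Q=Q[Q[:,2]>-1]; q=(Q[:,:2]*1000).astype(np.float32)
    print(n,d["confidence"],np.round(cv2.minAreaRect(q)[0],1),np.round(cv2.minAreaRect(q)[1],1),cv2.minAreaRect(q)[2],np.round(cv2.minEnclosingCircle(q),1) if 0 else cv2.minEnclosingCircle(q))
w=r.camera("wrist"); cv2.imwrite("pics/w0.png",w["frame"]); print(np.linalg.inv(w["R"])@-np.array(w["t"]),w["R"],w["fx"])
E
```

```text
0.015
(533, array([ 499.7, -336.5,   61.1,  130.1,   82. ]), array([ 494.4, -325.2,   24.9]))
(17, array([ 558.4, -367.7,   15.3,    7.1,   49.4]), array([ 557.3, -368.3,   25.5]))
(19, array([ 451.1, -252.2,   10.9,   11.9,   54.6]), array([ 451.2, -253.8,   24.7]))
0.042
(243, array([ 534. , -339.3,   51.8,   52.5,   79.7]), array([ 534.2, -334.4,   50.9]))
(401, array([ 465.9, -333.1,   47.6,   46.1,   77.5]), array([ 466. , -332.1,   51.2]))
0.068
(167, array([ 532.6, -338.4,   29.9,   31. ,   43. ]), array([ 532.4, -337.6,   76.7]))
around
(819, array([ 708.5, -361.7,   99.9,   47.1,   28.1]), array([ 705.6, -360.3,   28. ]))
(485, array([ 657.3, -207.2,   58.1,   56.9,   44. ]), array([ 655.5, -205. ,   34.3]))
(1434, array([ 499.8, -336.5,   61.1,  130.2,   82. ]), array([ 499. , -330.2,   43.4]))
(400, array([ 482.2, -444.9,   47.7,   46. ,   83.7]), array([ 482.3, -442.5,   25. ]))
(385, array([ 448.6, -228.4,   46.9,   45.7,   51.8]), array([ 448.7, -227.6,   25.1]))
(401, array([ 371.1, -412.7,   48.3,   45.5,   70.1]), array([ 371.7, -410.5,   25. ]))
rests
(360, array([7
[... 669 characters left out ...]
2]), array([481.3,  74.9,   7.2]))
rest_stone 0.63 [479.2 159.2] [395.7 163.3] 80.10462951660156 ((481.8900146484375, 163.5655059814453), 205.45394897460938)
rest_wheel 0.91 [589.1  -2.4] [ 85.5 214.6] 88.2348861694336 ((587.5828247070312, -18.167205810546875), 109.61872863769531)
rest_lap 0.59 [488.6  37.2] [ 76.4 153.7] 9.014719009399414 ((486.5290222167969, 38.629459381103516), 80.73454284667969)
rest_collar 0.9 [493.2 -77.2] [62.7 61.2] 55.036190032958984 ((491.72808837890625, -74.48062896728516), 34.456581115722656)
[ 0.27213175 -0.54136628  0.37361876] [[ 0.32973892 -0.9440715   0.0011203 ]
 [-0.89920714 -0.31370709  0.30498259]
 [-0.28757392 -0.10157201 -0.95235727]] 327.3374755009228
```

Request:
{"op": "carry_out", "data": {"plan": [[[0.042,0.029,0],-4],[[0.084,0.057,0],-8],[[0.126,0.086,0],-12],[[0.168,0.114,0],-16],[[0.21,0.143,-0.02],-20],[[0.252,0.171,-0.04],-24],[[0.294,0.2,-0.06],-27],[[0.334,0.228,-0.08],-27]], "fingers": -1, "squeeze": 40}}

```text
time_s: 2.3
position: [0.5337, -0.3372, 0.1508]
eef_rot: [0.998, -0.067, 0.0, 0.0]
force: [-0.5, -0.6, 0.3]
finger_gap: 0.0849
finger_force: 0.0
```

Request:
{"op": "carry_out", "data": {"plan": [[[0,0,0],0],[[0,0,0],0]]}}

```text
time_s: 2.55
position: [0.5322, -0.3383, 0.1513]
eef_rot: [0.998, -0.067, -0.0, 0.0]
force: [0.2, -0.4, -0.1]
finger_gap: 0.0855
finger_force: 0.0
```

Run:
```python
from h import *
s=r.sense(); print(s["position"],s["eef_rot"],s["force"])
c=r.camera("wrist"); cv2.imwrite("pics/w1.png",c["frame"])
S=(.40,.60,-.40,-.25)
for z0,z1 in [(.015,.034),(.042,.06),(.068,.09)]:
    print(z0); [print(x) for x in rects(c,S,z0,z1,60)]
```

```text
[ 0.53221658 -0.33834102  0.15128448] [ 9.97767165e-01 -6.67879110e-02 -2.18456404e-04  1.11869931e-04] [ 0.18282367 -0.35867006 -0.08536527]
0.015
(2971, array([ 501.8, -335.2,   60.1,  129.4,   82.3]), array([ 516.3, -337.9,   25.6]))
(159, array([ 453.4, -254.3,    8.6,   18.1,   90. ]), array([ 455.1, -253.6,   22.8]))
0.042
(1974, array([ 538.2, -338.7,   52.5,   49.2,   78.1]), array([ 545.2, -340.3,   51.4]))
(2874, array([ 467.7, -331.4,   45.9,   46.9,   77.6]), array([ 470.4, -331.9,   51.3]))
0.068
(1616, array([ 534.2, -337. ,   31.4,   31.3,   43.3]), array([ 535.6, -337.3,   77.3]))
```

View pics/w1.png

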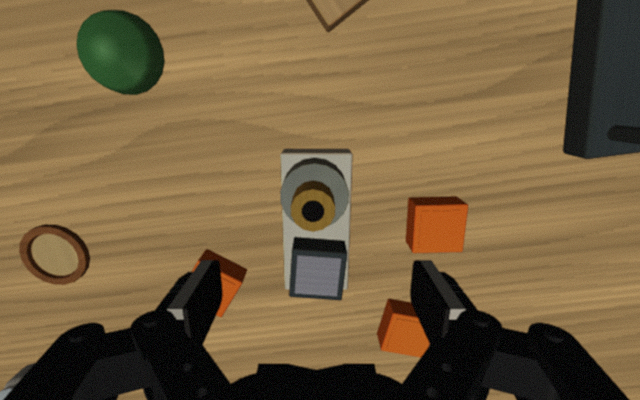

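The wrist view agrees with the top view: the collar at (313,208) is on the wheel, the lap is at (318,272), and there is room for the fingers on both sides.

Request:
{"op": "carry_out", "data": {"plan": [[[0.001,0.001,-0.04],0],[[0.001,0.001,-0.07],0],[[0.001,0.001,-0.085],0],[[0.001,0.001,-0.096],0],[[0.001,0.001,-0.096],0]]}}

```text
time_s: 3.22
position: [0.5331, -0.3377, 0.0554]
eef_rot: [0.998, -0.067, -0.0, 0.0]
force: [0.1, -0.4, 0.4]
finger_gap: 0.0854
finger_force: 0.0
```

Request:
{"op": "carry_out", "data": {"plan": [[[0,0,0],0],[[0,0,0],0],[[0,0,0],0],[[0,0,0],0],[[0,0,0],0],[[0,0,0],0]], "fingers": 1}}

```text
time_s: 3.98
position: [0.5339, -0.3375, 0.0562]
eef_rot: [0.998, -0.067, 0.001, 0.0]
force: [-1.2, 0.9, 5.6]
finger_gap: 0.0296
finger_force: 39.7
```

Request:
{"op": "carry_out", "data": {"plan": [[[0,0,0.01],0],[[0,0,0.03],0],[[0,0,0.07],0],[[0,0,0.1],0],[[0,0,0.1],0]]}}

```text
time_s: 4.6
position: [0.5354, -0.3388, 0.1604]
eef_rot: [0.998, -0.067, 0.003, 0.002]
force: [-0.4, 0.2, -0.1]
finger_gap: 0.0295
finger_force: 39.6
```

Run:
```python
from h import *
s=r.sense(); print(s["position"],s["force"],s["finger_gap"])
for k in ("wrist","side"):
    c=r.camera(k); im=c["frame"]
    cv2.imwrite(f"pics/{k}2.png",im if k=="wrist" else cv2.resize(im[90:200,280:460],None,fx=4,fy=4))
c=r.camera("top")
for z in (.035,.1,.12,.14): print(z,rects(c,(.40,.60,-.40,-.25),z,z+.02,30))
```

```text
[ 0.53536628 -0.33884051  0.16043247] [-0.37195433  0.23455713 -0.13200359] 0.029526828937257773
0.035 [(292, array([ 528.9, -333.8,   53.5,   38. ,   40.6]), array([ 528.8, -332.6,   50.3])), (398, array([ 465.9, -332.9,   47. ,   46. ,   77.8]), array([ 466.7, -330.4,   50.5]))]
0.1 []
0.12 []
0.14 []
```

View pics/wrist2.png

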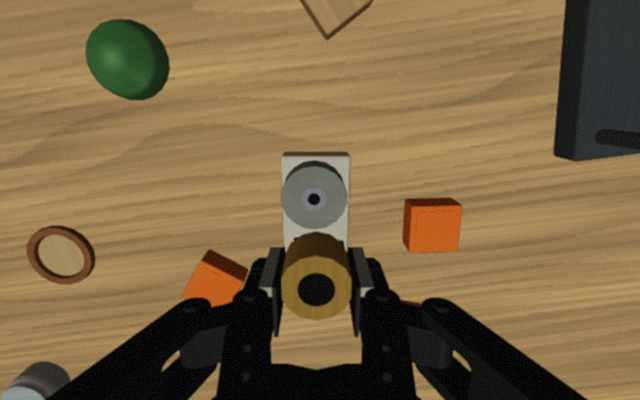

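View pics/side2.png

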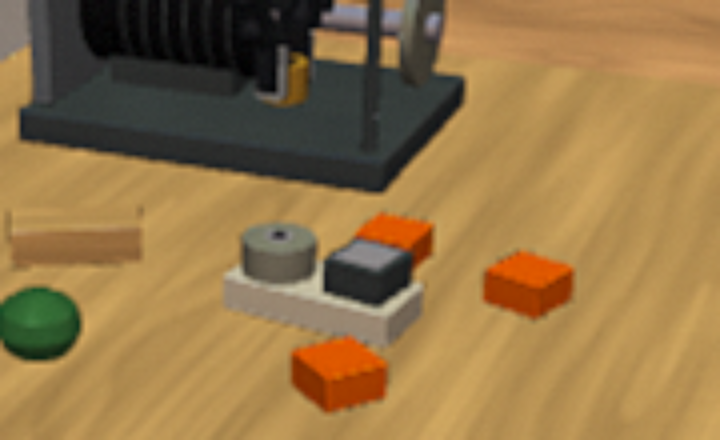

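The collar is held between the pads at (316,280) in the wrist view. The wheel at (314,195) and the lap stayed put on the stone. Next I'll carry the collar to its rest.

Request:
{"op": "carry_out", "data": {"plan": [[[-0.008,0.05,-0.01],0],[[-0.016,0.1,-0.02],0],[[-0.024,0.15,-0.03],0],[[-0.032,0.2,-0.04],0],[[-0.038,0.24,-0.05],0],[[-0.04,0.26,-0.06],0],[[-0.04,0.26,-0.08],0],[[-0.04,0.26,-0.08],0]]}}

```text
time_s: 5.75
position: [0.4914, -0.0769, 0.0728]
eef_rot: [0.998, -0.067, -0.002, -0.0]
force: [-0.0, 0.4, -0.7]
finger_gap: 0.03
finger_force: 39.7
```

Run:
```python
from h import *
s=r.sense(); print(s["position"],s["force"],s["finger_gap"])
c=r.camera("side"); cv2.imwrite("pics/s3.png",cv2.resize(c["frame"][130:260,260:400],None,fx=4,fy=4))
c=r.camera("wrist")
print(rects(c,(.40,.58,-.14,0),.0055,.012,30), rects(c,(.40,.60,-.16,0),.03,.14,30))
c=r.camera("top")
for z in (.02,.042): print(z,rects(c,(.40,.60,-.40,-.25),z,z+.02,30))
```

```text
[ 0.49136004 -0.07693256  0.07283279] [-0.02171422  0.4273691  -0.69247852] 0.029982876649615284
[(2297, array([500. , -75.6,  63.3,  56.7,  87.1]), array([504.1, -76.1,   7.4]))] [(22071, array([493.2, -78.4, 106.9,  33.9,  82. ]), array([497.7, -79. , 116.4]))]
0.02 [(535, array([ 499.8, -336.3,   60.8,  130. ,   82.6]), array([ 494.6, -325.5,   26.2]))]
0.042 [(422, array([ 533.5, -339.1,   51.7,   52.3,    0.6]), array([ 534. , -338.8,   51.1])), (404, array([ 465.8, -333. ,   47. ,   46. ,   77.9]), array([ 465.9, -331.9,   51.2]))]
```

View pics/s3.png

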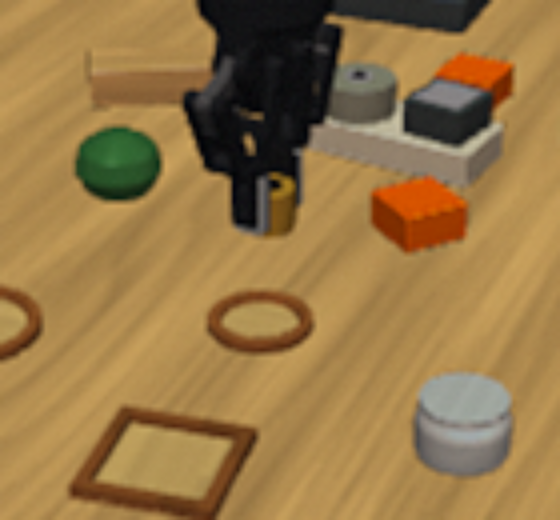

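The side view shows the collar in the fingers at (275,205), above its rest.

Request:
{"op": "carry_out", "data": {"plan": [[[0.002,-0.001,-0.03],0],[[0.002,-0.001,-0.045],0],[[0.002,-0.001,-0.055],0],[[0.002,-0.001,-0.06],0],[[0.002,-0.001,-0.062],0],[[0.002,-0.001,-0.062],0],[[0.002,-0.001,-0.062],0]]}}

```text
time_s: 6.78
position: [0.4957, -0.0784, 0.0138]
eef_rot: [0.998, -0.067, 0.0, 0.0]
force: [-0.5, 0.4, -1.1]
finger_gap: 0.0295
finger_force: 39.7
```

Request:
{"op": "carry_out", "data": {"plan": [[[-0.001,0,-0.003],0],[[-0.001,0,-0.004],0],[[-0.001,0,-0.005],0],[[-0.001,0,-0.005],0]]}}

```text
time_s: 7.28
position: [0.4942, -0.0783, 0.0082]
eef_rot: [0.998, -0.067, -0.0, -0.0]
force: [-0.3, 0.2, -1.0]
finger_gap: 0.0296
finger_force: 39.7
```

Request:
{"op": "carry_out", "data": {"plan": [[[0,0,-0.001],0],[[0,0,-0.001],0],[[0,0,-0.001],0]]}}

```text
time_s: 7.65
position: [0.4945, -0.0783, 0.0076]
eef_rot: [0.998, -0.067, 0.0, 0.0]
force: [-1.7, 0.3, 4.3]
finger_gap: 0.0298
finger_force: 42.8
```

Request:
{"op": "carry_out", "data": {"plan": [[[0,0,0],0],[[0,0,0],0],[[0,0,0],0],[[0,0,0],0],[[0,0,0],0]], "fingers": -1}}

```text
time_s: 8.28
position: [0.4943, -0.0783, 0.0073]
eef_rot: [0.998, -0.067, 0.0, -0.0]
force: [-0.7, -0.0, -0.0]
finger_gap: 0.0855
finger_force: 0.0
```

Request:
{"op": "carry_out", "data": {"plan": [[[0,0,0.03],0],[[0,0,0.08],0],[[0,0,0.13],0],[[0.01,-0.05,0.15],0],[[0.01,-0.05,0.15],0]]}}

```text
time_s: 8.9
position: [0.5063, -0.1313, 0.1603]
eef_rot: [0.998, -0.068, 0.003, 0.001]
force: [-0.6, -0.2, -0.7]
finger_gap: 0.0852
finger_force: 0.0
```

Run:
```python
from h import *
s=r.sense(); print(s["position"],s["force"],s["finger_gap"])
c=r.camera("side"); cv2.imwrite("pics/s4.png",cv2.resize(c["frame"][130:260,260:400],None,fx=4,fy=4))
c=r.camera("top")
for z in (.0045,.02): print(z,rects(c,(.40,.58,-.14,0),z,z+.015,20))
```

```text
[ 0.50625141 -0.13128951  0.16025967] [-0.60104882 -0.20006022 -0.74021827] 0.08524465457256634
0.0045 [(64, array([492.6, -55.1,  46.6,  16.2,   6.3]), array([492.9, -54.1,   7.3]))]
0.02 []
```

View pics/s4.png

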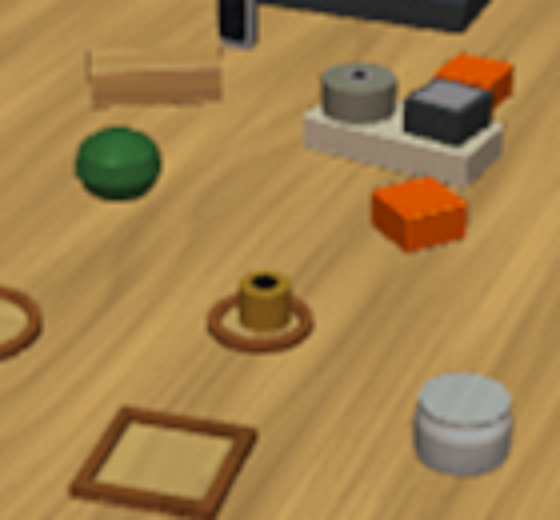

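The collar is upright in its rest at (265,300). Next is the wheel.

Request:
{"op": "carry_out", "data": {"plan": [[[0.008,-0.05,0],0],[[0.016,-0.1,0],0],[[0.024,-0.15,-0.01],0],[[0.03,-0.195,-0.02],0],[[0.03,-0.21,-0.03],0],[[0.03,-0.21,-0.05],0],[[0.03,-0.21,-0.05],0],[[0.03,-0.21,-0.05],0]]}}

```text
time_s: 10.0
position: [0.5344, -0.3367, 0.1072]
eef_rot: [0.998, -0.066, -0.0, -0.0]
force: [-0.3, 1.0, 0.4]
finger_gap: 0.0855
finger_force: 0.0
```

Run:
```python
from h import *
s=r.sense(); print(s["position"],s["force"],s["finger_gap"])
c=r.camera("wrist"); 
for z in (.02,.042): print(z,rects(c,(.40,.60,-.40,-.25),z,z+.02,30))
```

```text
[ 0.53444386 -0.33665245  0.10717096] [-0.2777506   1.03358386  0.36481656] 0.08551388868901681
0.02 [(4143, array([ 501.2, -335.1,   60.1,  130.3,   82.2]), array([ 517.3, -337.5,   26.9])), (166, array([ 453.3, -254.3,   18.4,    8.4,    0.7]), array([ 454.5, -253.5,   24.3]))]
0.042 [(5133, array([ 536.1, -338.3,   53.4,   53.1,   54.9]), array([ 537.8, -338.5,   51.4])), (3923, array([ 467.5, -331.5,   46.1,   47.1,   77.6]), array([ 471. , -332. ,   51.2]))]
```

Request:
{"op": "carry_out", "data": {"plan": [[[0.001,-0.002,-0.03],0],[[0.001,-0.002,-0.055],0],[[0.001,-0.002,-0.07],0],[[0.001,-0.002,-0.079],0],[[0.001,-0.002,-0.079],0]]}}

```text
time_s: 10.68
position: [0.5353, -0.3401, 0.0283]
eef_rot: [0.998, -0.067, -0.0, -0.0]
force: [0.2, -0.3, 0.3]
finger_gap: 0.0855
finger_force: 0.0
```

Request:
{"op": "carry_out", "data": {"plan": [[[0,0,0],0],[[0,0,0],0],[[0,0,0],0],[[0,0,0],0],[[0,0,0],0]], "fingers": 1}}

```text
time_s: 11.3
position: [0.5362, -0.3408, 0.0299]
eef_rot: [0.998, -0.067, 0.001, 0.001]
force: [-0.3, 2.6, 4.6]
finger_gap: 0.0524
finger_force: 42.3
```

Request:
{"op": "carry_out", "data": {"plan": [[[0,0,0.005],0],[[0,0,0.015],0],[[0,0,0.04],0],[[0,0,0.08],0],[[0,0,0.1],0],[[0,0,0.1],0],[[0,0,0.1],0]]}}

```text
time_s: 12.18
position: [0.5346, -0.3397, 0.1266]
eef_rot: [0.998, -0.067, -0.001, -0.001]
force: [-0.4, -0.3, -1.5]
finger_gap: 0.0524
finger_force: 42.2
```

Run:
```python
from h import *
s=r.sense(); print(s["position"],s["force"],s["finger_gap"])
c=r.camera("side"); cv2.imwrite("pics/s5.png",cv2.resize(c["frame"][60:200,280:460],None,fx=4,fy=4))
c=r.camera("top")
for z in (.02,.042): print(z,rects(c,(.40,.60,-.40,-.25),z,z+.02,30))
```

```text
[ 0.53455459 -0.33973856  0.12662984] [-0.38155907 -0.28512573 -1.54013584] 0.05235590779985061
0.02 [(654, array([ 499.6, -336.3,   60.4,  129.9,   81.9]), array([ 502.9, -326.6,   25.5]))]
0.042 [(321, array([ 466. , -332.7,   46.1,   45.8,   77.9]), array([ 468.7, -328. ,   51.2]))]
```

View pics/s5.png

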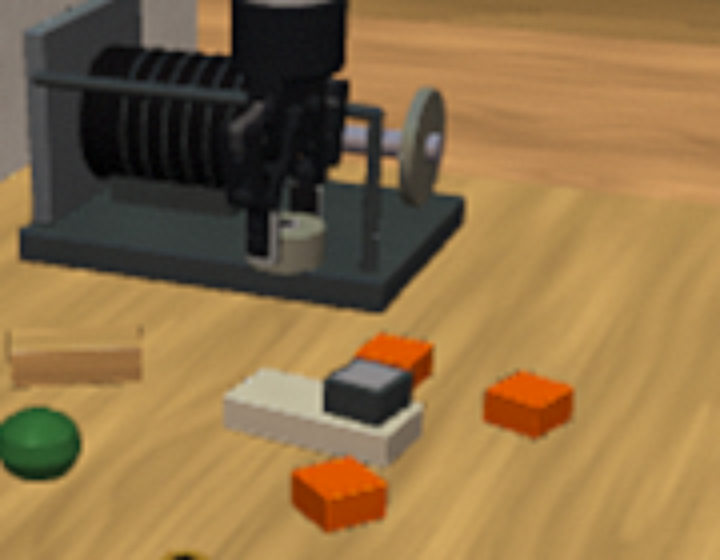

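The wheel is held level in the fingers at (290,245), and the stone and lap are undisturbed. I'm carrying it to its rest at (0.653, -0.005).

Request:
{"op": "carry_out", "data": {"plan": [[[0.015,0.045,0],0],[[0.032,0.095,0],0],[[0.05,0.145,0],0],[[0.068,0.195,0],0],[[0.086,0.245,0],0],[[0.104,0.295,0],0],[[0.114,0.325,-0.02],0],[[0.118,0.335,-0.04],0]]}}

```text
time_s: 13.28
position: [0.6529, -0.0031, 0.0863]
eef_rot: [0.998, -0.066, -0.001, -0.0]
force: [0.6, -0.2, -1.7]
finger_gap: 0.0523
finger_force: 42.3
```

Request:
{"op": "carry_out", "data": {"plan": [[[0,0,-0.02],0],[[0,0,-0.04],0],[[0,0,-0.055],0],[[0,0,-0.065],0],[[0,0,-0.07],0],[[0,0,-0.07],0],[[0,0,-0.07],0]]}}

```text
time_s: 14.15
position: [0.654, -0.0053, 0.0192]
eef_rot: [0.998, -0.067, 0.001, 0.0]
force: [0.9, 0.7, -1.8]
finger_gap: 0.0525
finger_force: 42.3
```

Run:
```python
from h import *
s=r.sense(); print(s["position"],s["force"],s["finger_gap"])
c=r.camera("wrist"); cv2.imwrite("pics/w6.png",c["frame"])
for z0,z1 in ((.0055,.012),(.03,.06)): print(rects(c,(.58,.72,-.07,.06),z0,z1,30))
```

```text
[ 0.65396716 -0.00530172  0.01918897] [ 0.89092564  0.65879014 -1.84256783] 0.05252586190863862
[(3859, array([674.8,  -4.6,  87. ,  48.3,  84.6]), array([680.7,  -5.2,   7.4]))]
[(15168, array([658.2,  -5.8,  61.8,  59.7,  39.8]), array([657.4,  -6.6,  42.2]))]
```

View pics/w6.png

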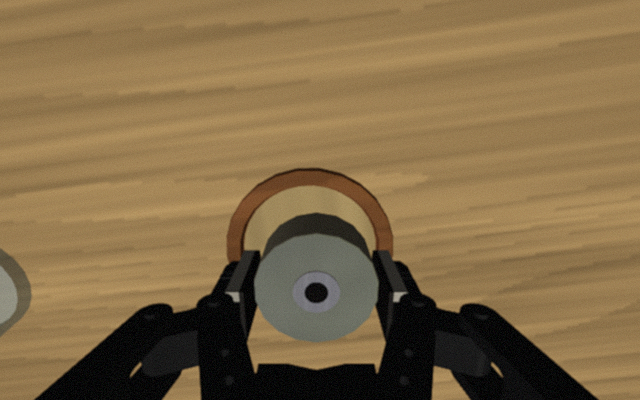

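The wheel (hub at (316,292)) is centred over the rim, so I'm lowering it.

Request:
{"op": "carry_out", "data": {"plan": [[[0.0,0,-0.005],0],[[0.0,0,-0.008],0],[[0.0,0,-0.01],0],[[0.0,0,-0.011],0],[[0.0,0,-0.012],0],[[0.0,0,-0.012],0]]}}

```text
time_s: 14.95
position: [0.6533, -0.0053, 0.0069]
eef_rot: [0.998, -0.067, -0.0, 0.0]
force: [-4.6, 0.2, 5.2]
finger_gap: 0.0523
finger_force: 42.8
```

Request:
{"op": "carry_out", "data": {"plan": [[[0,0,0],0],[[0,0,0],0],[[0,0,0],0],[[0,0,0],0]], "fingers": -1}}

```text
time_s: 15.45
position: [0.6533, -0.0053, 0.0062]
eef_rot: [0.998, -0.067, -0.0, 0.0]
force: [0.0, -0.0, 0.6]
finger_gap: 0.0853
finger_force: 0.0
```

Request:
{"op": "carry_out", "data": {"plan": [[[0,0,0.02],0],[[0,0,0.06],0],[[0,0,0.11],0],[[0,0,0.15],0],[[-0.02,-0.05,0.15],0],[[-0.04,-0.1,0.14],0],[[-0.06,-0.15,0.13],0],[[-0.06,-0.15,0.13],0]]}}

```text
time_s: 16.45
position: [0.5917, -0.1588, 0.137]
eef_rot: [0.998, -0.069, -0.0, 0.0]
force: [0.5, 0.6, 0.1]
finger_gap: 0.0857
finger_force: 0.0
```

Run:
```python
from h import *
s=r.sense(); print(s["position"],s["force"],s["finger_gap"])
c=r.camera("side"); cv2.imwrite("pics/s7.png",cv2.resize(c["frame"][130:270,170:360],None,fx=4,fy=4))
c=r.camera("top")
for z0,z1 in ((.0045,.012),(.015,.06)): print(rects(c,(.58,.72,-.07,.06),z0,z1,30))
for z in (.02,.042): print(z,rects(c,(.40,.60,-.40,-.25),z,z+.02,30))
```

```text
[ 0.5917171  -0.15877661  0.13698414] [0.48288633 0.58534347 0.05887456] 0.08565927328870122
[(320, array([653. ,  -4.5,  85.3,  85.9,  88.6]), array([652.6,  -4.9,   7. ]))]
[(404, array([650.5,  -7.6,  50.3,  53.6,  88.3]), array([649.9,  -7.9,  27.7]))]
0.02 []
0.042 [(54, array([ 461.5, -352.3,    7.3,   45.7,   75.9]), array([ 459.7, -351.8,   51.3]))]
```

View pics/s7.png

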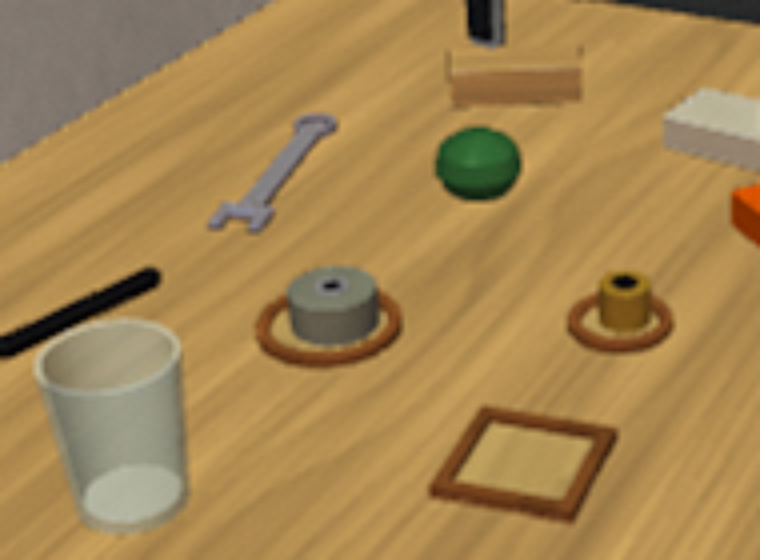

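The wheel is flat in its rest at (333,305). Next is the lap block.

Request:
{"op": "carry_out", "data": {"plan": [[[-0.03,-0.04,0],-1],[[-0.065,-0.085,0],-2],[[-0.095,-0.13,0],-3],[[-0.12,-0.165,-0.01],-4],[[-0.126,-0.177,-0.03],-5],[[-0.126,-0.177,-0.04],-5],[[-0.126,-0.177,-0.04],-5],[[-0.126,-0.177,-0.04],-5]]}}

```text
time_s: 17.55
position: [0.4684, -0.3312, 0.0967]
eef_rot: [0.994, -0.11, 0.0, -0.0]
force: [-0.1, -0.6, 0.1]
finger_gap: 0.0855
finger_force: 0.0
```

Run:
```python
from h import *
s=r.sense(); print(s["position"],s["eef_rot"],s["finger_gap"])
c=r.camera("wrist")
for z in (.02,.042): print(z,rects(c,(.40,.60,-.40,-.25),z,z+.02,30))
```

```text
[ 0.46839215 -0.33121001  0.09666639] [ 9.93975874e-01 -1.09598936e-01  1.85621157e-04 -2.88200762e-05] 0.0855088326348769
0.02 [(12522, array([ 501.3, -335.2,   60.3,  129.5,   82.2]), array([ 524.3, -338.5,   25.8])), (180, array([ 454.6, -252.3,   11.6,    8.5,   51.5]), array([ 455.3, -253.9,   24.4]))]
0.042 [(5289, array([ 467.4, -331.5,   46.1,   46.5,   77.4]), array([ 469.6, -332. ,   51.6]))]
```

Request:
{"op": "carry_out", "data": {"plan": [[[-0.001,0,-0.03],0],[[-0.001,0,-0.05],0],[[-0.001,0,-0.062],0],[[-0.001,0,-0.068],0],[[-0.001,0,-0.068],0]]}}

```text
time_s: 18.23
position: [0.4664, -0.3323, 0.0283]
eef_rot: [0.994, -0.111, -0.0, -0.0]
force: [-0.3, -0.7, 0.2]
finger_gap: 0.0854
finger_force: 0.0
```

Request:
{"op": "carry_out", "data": {"plan": [[[0,0,0],0],[[0,0,0],0],[[0,0,0],0],[[0,0,0],0],[[0,0,0],0]], "fingers": 1}}

```text
time_s: 18.85
position: [0.4669, -0.3327, 0.0292]
eef_rot: [0.994, -0.111, 0.001, 0.0]
force: [0.7, 0.9, 6.8]
finger_gap: 0.0457
finger_force: 42.5
```

Request:
{"op": "carry_out", "data": {"plan": [[[0,0,0.005],0],[[0,0,0.015],0],[[0,0,0.04],0],[[0,0,0.08],0],[[0,0,0.1],0],[[0,0,0.1],0],[[0,0,0.1],0]]}}

```text
time_s: 19.73
position: [0.4655, -0.3317, 0.1267]
eef_rot: [0.994, -0.111, -0.001, -0.001]
force: [0.5, 0.4, -2.6]
finger_gap: 0.0452
finger_force: 41.7
```

Run:
```python
from h import *
s=r.sense(); print(s["position"],s["force"],s["finger_gap"])
c=r.camera("top")
for z in (.02,.042): print(z,rects(c,(.40,.60,-.40,-.25),z,z+.02,30))
c=r.camera("side"); cv2.imwrite("pics/s8.png",cv2.resize(c["frame"][60:200,280:460],None,fx=4,fy=4))
```

```text
[ 0.46554102 -0.33170762  0.12666295] [ 0.46268137  0.362008   -2.62727459] 0.04519631131189639
0.02 [(1058, array([ 499.7, -336.7,   60.6,  130.1,   82.2]), array([ 508. , -333.5,   25.1]))]
0.042 []
```

View pics/s8.png

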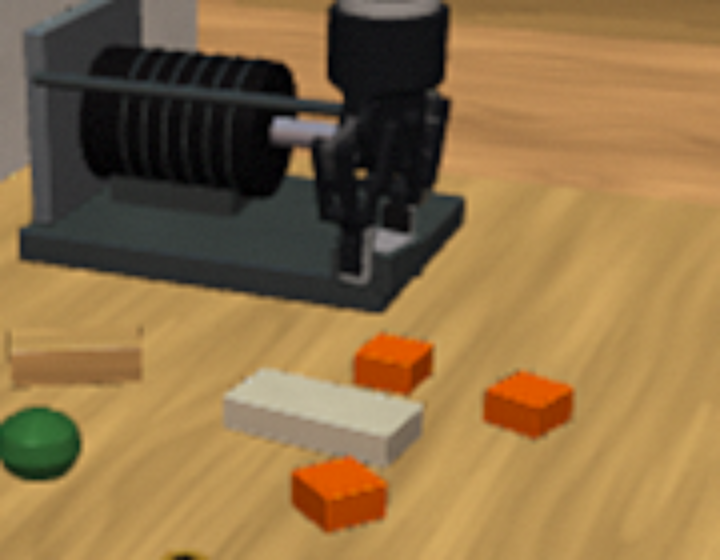

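The lap is held and the stone stays put, so I'm carrying the lap to its rest at (0.482, 0.075), turned by +20°.

Request:
{"op": "carry_out", "data": {"plan": [[[0.001,0.04,0],2],[[0.003,0.095,0],5],[[0.005,0.15,0],8],[[0.007,0.205,0],11],[[0.009,0.26,0],14],[[0.011,0.315,0],17],[[0.013,0.37,0],20],[[0.016,0.407,-0.01],20]]}}

```text
time_s: 20.82
position: [0.482, 0.0771, 0.1178]
eef_rot: [0.998, 0.065, -0.0, -0.0]
force: [0.6, -0.9, -2.7]
finger_gap: 0.0455
finger_force: 41.9
```

Request:
{"op": "carry_out", "data": {"plan": [[[0,0,-0.03],0],[[0,0,-0.06],0],[[0,0,-0.08],0],[[0,0,-0.09],0],[[0,0,-0.095],0],[[0,0,-0.095],0],[[0,0,-0.095],0]]}}

```text
time_s: 21.7
position: [0.4831, 0.0747, 0.0242]
eef_rot: [0.998, 0.064, 0.001, 0.0]
force: [-0.4, 0.5, -2.5]
finger_gap: 0.0455
finger_force: 41.9
```

Run:
```python
from h import *
s=r.sense(); print(s["position"],s["eef_rot"],s["force"],s["finger_gap"])
c=r.camera("wrist"); cv2.imwrite("pics/w9.png",c["frame"])
for z0,z1 in ((.0055,.012),(.043,.06)): print(rects(c,(.40,.55,0,.15),z0,z1,30))
```

```text
[0.48307948 0.07469733 0.02418428] [9.97976396e-01 6.35808627e-02 7.65601577e-04 2.51077298e-06] [-0.37345943  0.50275816 -2.53811905] 0.04545777212122592
[(4416, array([499. ,  78.9,  47.3,  78.5,   7.3]), array([509.4,  81.6,   7.6]))]
[(12317, array([483. ,  74. ,  47.4,  72.5,   6.7]), array([485.8,  74.2,  47.6]))]
```

View pics/w9.png

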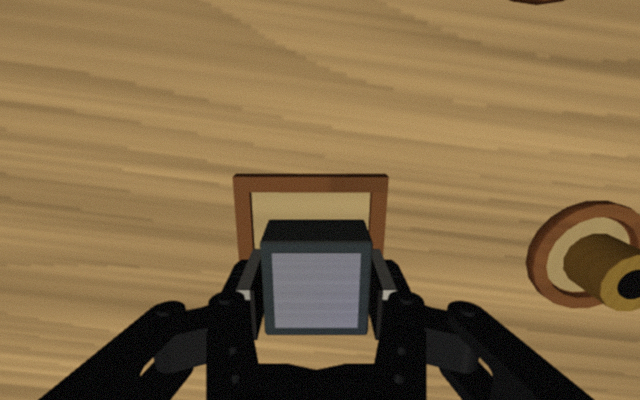

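The block sits square over its rest, about 2 mm off in y. I'm correcting that while lowering.

Request:
{"op": "carry_out", "data": {"plan": [[[0.001,0.002,-0.006],0],[[0.001,0.002,-0.011],0],[[0.001,0.002,-0.014],0],[[0.001,0.002,-0.016],0],[[0.001,0.002,-0.017],0],[[0.001,0.002,-0.018],0],[[0.001,0.002,-0.018],0]]}}

```text
time_s: 22.62
position: [0.4832, 0.0767, 0.0062]
eef_rot: [0.998, 0.064, -0.0, 0.0]
force: [-7.6, -0.2, 9.5]
finger_gap: 0.0448
finger_force: 43.4
```

Request:
{"op": "carry_out", "data": {"plan": [[[0,0,0],0],[[0,0,0],0],[[0,0,0],0],[[0,0,0],0]], "fingers": -1}}

```text
time_s: 23.12
position: [0.4834, 0.0767, 0.0053]
eef_rot: [0.998, 0.064, 0.0, 0.0]
force: [0.2, 0.8, 0.0]
finger_gap: 0.0856
finger_force: 0.0
```

Request:
{"op": "carry_out", "data": {"plan": [[[0,0,0.02],0],[[0,0,0.06],0],[[0,0,0.11],0],[[0,0,0.14],-2],[[0,-0.05,0.14],-5],[[0,-0.11,0.14],-8],[[0,-0.17,0.14],-11],[[0,-0.23,0.14],-14]]}}

```text
time_s: 24.12
position: [0.4831, -0.1551, 0.1455]
eef_rot: [0.998, -0.059, 0.0, 0.0]
force: [0.4, -0.3, 0.9]
finger_gap: 0.0851
finger_force: 0.0
```

Run:
```python
from h import *
s=r.sense(); print(s["position"],s["eef_rot"],s["finger_gap"])
c=r.camera("top")
for z0,z1 in ((.0045,.012),(.015,.06)): print(rects(c,(.40,.55,0.02,.15),z0,z1,30))
print(rects(c,(.40,.55,-.14,-.03),.015,.05)); print(rects(c,(.38,.60,.2,.42),.0045,.02,100))
c=r.camera("side"); cv2.imwrite("pics/s10.png",cv2.resize(c["frame"][130:270,170:360],None,fx=4,fy=4))
```

```text
[ 0.48314421 -0.15509665  0.14549544] [ 9.98247598e-01 -5.91743953e-02  3.50120997e-04  4.28537628e-05] 0.08513102137497805
[(377, array([481.6,  75. ,  77.8,  78.6,   7.2]), array([481.6,  74.4,   7.1]))]
[(384, array([481.1,  73.7,  45.8,  46. ,   7.4]), array([481.1,  73.1,  28.3]))]
[(132, array([493.4, -80. ,  26.3,  28.6,  88.5]), array([493.2, -80.2,  28.1]))]
[(678, array([506.1, 307. ,  97.7, 165.9,  80.6]), array([506.7, 307.4,   7.1]))]
```

View pics/s10.png

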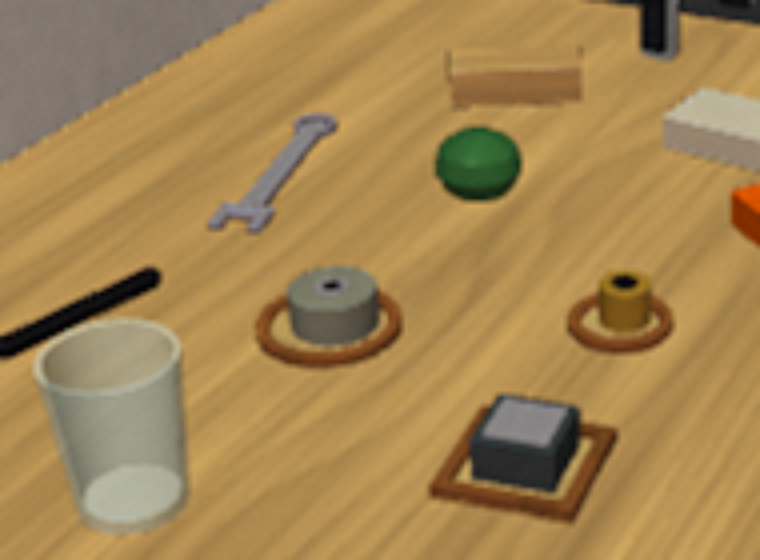

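The lap is flat in its rest at (525,445), and the collar and wheel are still in place. The stone is last.

Request:
{"op": "carry_out", "data": {"plan": [[[0.005,-0.05,-0.01],-1],[[0.01,-0.1,-0.02],-1],[[0.015,-0.15,-0.03],-1],[[0.017,-0.182,-0.05],-1],[[0.017,-0.182,-0.065],-1],[[0.017,-0.182,-0.065],-1],[[0.017,-0.182,-0.065],-1]], "squeeze": 60}}

```text
time_s: 25.1
position: [0.5007, -0.3342, 0.0808]
eef_rot: [0.998, -0.067, 0.0, -0.0]
force: [-0.2, -0.0, -0.3]
finger_gap: 0.0856
finger_force: 0.0
```

Request:
{"op": "carry_out", "data": {"plan": [[[0,0,-0.03],0],[[0,0,-0.055],0],[[0,0,-0.07],0],[[0,0,-0.078],0],[[0,0,-0.079],0],[[0,0,-0.079],0]]}}

```text
time_s: 25.85
position: [0.5009, -0.3357, 0.0023]
eef_rot: [0.998, -0.067, 0.001, 0.0]
force: [-0.3, 0.2, 0.3]
finger_gap: 0.0851
finger_force: 0.0
```

Request:
{"op": "carry_out", "data": {"plan": [[[0,0,-0.001],0],[[0,0,-0.001],0],[[0,0,-0.001],0],[[0,0,-0.001],0],[[0,0,-0.001],0]], "fingers": 1}}

```text
time_s: 26.48
position: [0.5009, -0.3357, 0.0012]
eef_rot: [0.998, -0.067, 0.001, 0.0]
force: [0.6, 1.0, 5.6]
finger_gap: 0.059
finger_force: 67.5
```

Request:
{"op": "carry_out", "data": {"plan": [[[0,0,0.004],0],[[0,0,0.015],0],[[0,0,0.04],0],[[0,0,0.08],0],[[0,0,0.11],0],[[0,0,0.11],0],[[0,0,0.11],0]]}}

```text
time_s: 27.35
position: [0.4996, -0.3348, 0.1089]
eef_rot: [0.998, -0.067, -0.001, -0.001]
force: [0.5, -0.5, -3.9]
finger_gap: 0.0591
finger_force: 66.5
```

Run:
```python
from h import *
s=r.sense(); print(s["position"],s["force"],s["ft_torque"],s["finger_gap"])
c=r.camera("wrist"); P=cloud(c)
for z in (.10,.115,.13): print(rects(c,(.40,.60,-.40,-.25),z,z+.02,200))
c=r.camera("side"); cv2.imwrite("pics/s11.png",cv2.resize(c["frame"][60:200,280:460],None,fx=4,fy=4))
```

```text
[ 0.49955223 -0.33475261  0.10887684] [ 0.49980372 -0.46313339 -3.93898265] [0.04700366 0.05315426 0.02043934] 0.05905578891772959
[(406, array([ 5.640e+02, -3.442e+02,  5.580e+01,  4.000e-01,  8.220e+01]), array([ 564. , -344.3,  113.7]))]
[(35642, array([ 510.2, -337. ,   86.4,  108.9,   82.2]), array([ 519.8, -338.3,  132.8]))]
[(36663, array([ 510.2, -337.2,   86.8,  108.9,   82.2]), array([ 518.4, -338.1,  133.7]))]
```

View pics/s11.png

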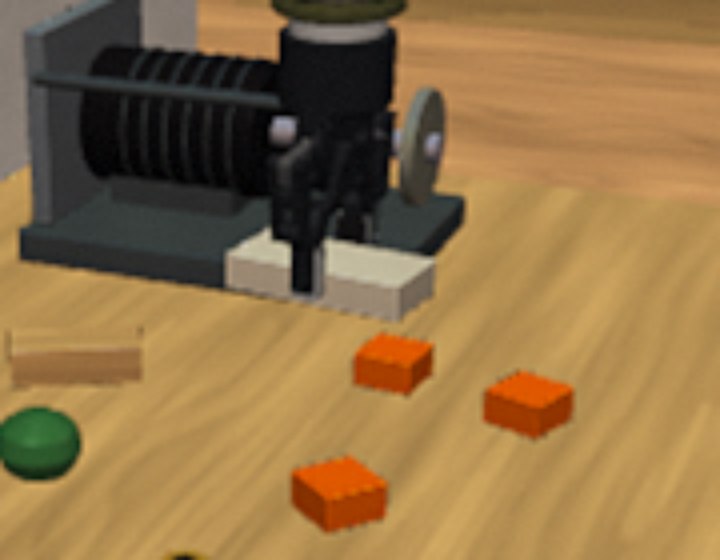

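The stone is held level at (330,270). I'm carrying it past the other rests to its own at (0.507, 0.308).

Request:
{"op": "carry_out", "data": {"plan": [[[0,0.025,0],0],[[0,0.065,0],0],[[0,0.11,0],0],[[0,0.155,0],0],[[0,0.2,0],0],[[0,0.245,0],0],[[0,0.29,0],-1],[[0.002,0.335,0],-1]]}}

```text
time_s: 28.45
position: [0.501, 0.0012, 0.1086]
eef_rot: [0.997, -0.076, -0.001, -0.0]
force: [0.7, -0.7, -4.7]
finger_gap: 0.0589
finger_force: 66.4
```

Request:
{"op": "carry_out", "data": {"plan": [[[0,0.045,0],0],[[0.002,0.09,0],-1],[[0.003,0.135,0],-1],[[0.004,0.18,0],-1],[[0.005,0.225,0],-1],[[0.005,0.265,0],-1],[[0.005,0.295,0],-1],[[0.005,0.308,-0.01],-1]]}}

```text
time_s: 29.45
position: [0.5068, 0.3092, 0.0992]
eef_rot: [0.996, -0.084, -0.0, 0.0]
force: [0.1, -0.3, -3.5]
finger_gap: 0.0589
finger_force: 66.4
```

Request:
{"op": "carry_out", "data": {"plan": [[[0,0,-0.02],0],[[0,0,-0.045],0],[[0,0,-0.06],0],[[0,0,-0.07],0],[[0,0,-0.07],0],[[0,0,-0.07],0]]}}

```text
time_s: 30.2
position: [0.5081, 0.3079, 0.0312]
eef_rot: [0.996, -0.085, 0.001, -0.0]
force: [1.4, -0.5, -3.3]
finger_gap: 0.0587
finger_force: 66.3
```

Run:
```python
from h import *
s=r.sense(); print(s["position"],s["eef_rot"],s["force"],s["finger_gap"])
c=r.camera("wrist"); cv2.imwrite("pics/w12.png",c["frame"])
print(rects(c,(.38,.62,.2,.42),.0055,.012,100)); print(rects(c,(.38,.62,.2,.42),.045,.062,100))
```

```text
[0.50805664 0.30786593 0.03123626] [ 9.96408397e-01 -8.46743652e-02  6.52426347e-04 -3.63602638e-04] [ 1.43023229 -0.53750289 -3.31133575] 0.058694825110128024
[(7352, array([543.7, 303.7,  96.6,  94.5,  80.5]), array([566.6, 305.9,   7.6])), (247, array([436.6, 275.2,   4.6,  34.4,  80. ]), array([434.8, 275.7,   7.6])), (260, array([449.7, 362.3,   5.5,  32.3,  81.6]), array([449. , 361.7,   7.4]))]
[(35885, array([518.8, 305.2,  86.5, 108.5,  80.1]), array([527.5, 303.7,  55.5]))]
```

View pics/w12.png

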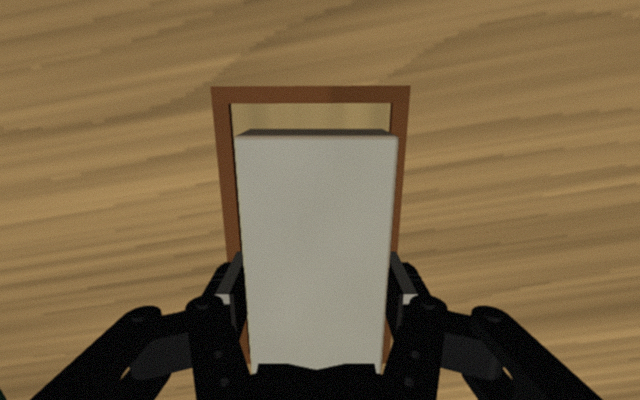

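The stone (centre near (316,250)) is parallel to its rest and needs about 2 mm in +y. I'm lowering it now.

Request:
{"op": "carry_out", "data": {"plan": [[[0,0.002,-0.008],0],[[0,0.002,-0.015],0],[[0,0.002,-0.02],0],[[0,0.002,-0.023],0],[[0,0.002,-0.025],0],[[0,0.002,-0.0255],0],[[0,0.002,-0.0255],0]]}}

```text
time_s: 31.12
position: [0.5075, 0.3098, 0.005]
eef_rot: [0.996, -0.085, 0.0, -0.0]
force: [-0.6, 0.5, -3.7]
finger_gap: 0.059
finger_force: 66.5
```

Request:
{"op": "carry_out", "data": {"plan": [[[0,0,-0.001],0],[[0,0,-0.0015],0],[[0,0,-0.0015],0]]}}

```text
time_s: 31.5
position: [0.5076, 0.3099, 0.0043]
eef_rot: [0.996, -0.085, 0.0, -0.0]
force: [-4.1, -1.6, 4.4]
finger_gap: 0.0588
finger_force: 67.6
```

Contact with the floor, so I'm releasing and backing off upwards.

Request:
{"op": "carry_out", "data": {"plan": [[[0,0,0],0],[[0,0,0],0],[[0,0,0],0],[[0,0,0],0]], "fingers": -1}}

```text
time_s: 32.0
position: [0.5074, 0.3097, 0.0033]
eef_rot: [0.996, -0.085, 0.0, -0.0]
force: [-0.1, -0.6, 0.4]
finger_gap: 0.0856
finger_force: 0.0
```

Request:
{"op": "carry_out", "data": {"plan": [[[0,0,0.02],0],[[0,0,0.06],0],[[0,0,0.11],0],[[0,0,0.16],0],[[-0.05,-0.05,0.18],0],[[-0.05,-0.1,0.18],0],[[-0.05,-0.15,0.18],0],[[-0.05,-0.15,0.18],0]]}}

```text
time_s: 33.0
position: [0.4577, 0.157, 0.1852]
eef_rot: [0.996, -0.086, 0.001, 0.0]
force: [0.1, 0.5, 0.3]
finger_gap: 0.0853
finger_force: 0.0
```

Run:
```python
from h import *
s=r.sense(); print(s["position"],s["force"],s["finger_gap"])
c=r.camera("top")
for n,roi in (("stone",(.38,.62,.2,.42)),("wheel",(.58,.72,-.07,.06)),("collar",(.4,.57,-.14,-.03)),("lap",(.4,.55,.02,.15))):
    print(n,rects(c,roi,.004,.013,40),rects(c,roi,.016,.05,40))
print(rects(c,(.55,.75,.12,.27),.05,.1))
c=r.camera("side"); cv2.imwrite("pics/s13.png",c["frame"])
```

```text
[0.45771725 0.15703332 0.18515247] [0.0829985  0.5410975  0.34144868] 0.08534971227296304
stone [(243, array([566.6, 298. ,  55.2, 102.4,   1.1]), array([573.3, 301.5,   6.7]))] [(190, array([554.5, 298.3,  61.8,  33.6,  87. ]), array([559.2, 307.1,  27.7]))]
wheel [(367, array([653.2,  -5. ,  86.9,  85.9,  53.6]), array([651.8,  -4.1,   6.9]))] [(405, array([650.5,  -7.6,  50.3,  53.5,  88.9]), array([649.8,  -7.9,  27.9]))]
collar [(240, array([494.9, -78.4,  60.8,  60.8,  88.4]), array([494.2, -78. ,   7.1]))] [(139, array([493.3, -81.2,  28.6,  28.6,  88.5]), array([493.1, -81. ,  28.3]))]
lap [(395, array([481.6,  74.8,  77.8,  78.3,   7.3]), array([481.4,  74.3,   7. ]))] [(382, array([481.2,  73.7,  45.7,  46.2,   7.2]), array([481.2,  73. ,  28.2]))]
[(459, array([655. , 183.2,  69.7,  70.5,  14.2]), array([658.6, 188.2,  76.6]))]
```

View pics/s13.png

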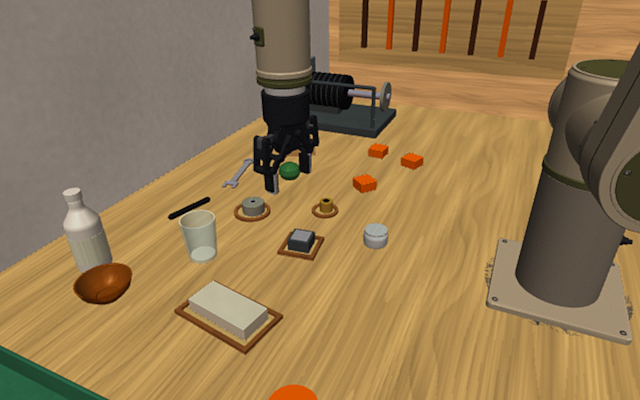

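The side view shows all four pieces flat in their rests: stone (228,310), lap (301,240), wheel (253,206) and collar (325,205). The glass at (199,237) hasn't moved and the arm is clear, so I'm handing in.

```bash
python3 -c "
from station import r
print(r.sign_off())"
```

```text
the job is handed in; nothing more can be done
None
```

The collar, wheel, lap block and stone each lie flat in their own rests, moved in the required order. The glass is untouched, and I handed the job in at about 33 s of the 120 s allowed; sign-off returned no verdict.

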